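# Seat the proud LED module and start the lamp test

### The job

In the lamp head on the bench, gently push down with closed fingertips the one LED module that stands proud, until it is fully home and flush with the others. Then press the large mushroom-headed test button on the grey tester beside it, let it spring back, and withdraw. Do not grip or lift anything, do not touch the other modules, press no other button and leave the loose things on the bench where they are.

Things in the scene. Friction and masses are not known exactly. Their poses are not given: they have to be found in the camera images.
- lamp: Grey cast street-lamp head lying lens side up, fixed. Origin on the bench under the middle of its tray; x across, y along, z up. Tray 168 (x) x 336 (y) mm, rim 60 mm high, 8 mm wide. Four like LED modules stand in it at y = -120, -40, 40, 120 mm, 6 mm apart; which one is loose varies. A driver box (140 mm wide, 60 mm high) and a round spigot go on from the tray to y = +337 mm.
- loose_module (a joint): Travel of the one LED module that stands proud, in m: 0 is 16 mm proud of the rim, 0.016 is home (top flush with the rim and its neighbours, firm stop). Starts 13 to 16 mm proud. It slides straight down, wherever on its top it is pushed, against about 5 N of friction, and stays where it is left (it could also be pulled up).
- loose_module_top (a point): Middle of the flat top face of the proud module, a white plate with black rubber edge and sides, 148 (x) x 74 (y) mm, with 16 small grey lenses, 3 mm high, in four rows of four near its two short ends; the middle 60 mm between them is bare and is the place to push. x across the lamp, y along the row, z up.
- seated_1: One of the three seated LED modules: same white plate with black edge, 148 (x) x 74 (y) x 24 mm, already home, its flat top flush with the rim, 60 mm above the bench. Fixed; must not be touched. Origin: middle of its underside, 24 mm below its top; x across the lamp, y along the row, z up.
- seated_2: One of the three seated LED modules: same white plate with black edge, 148 (x) x 74 (y) x 24 mm, already home, its flat top flush with the rim, 60 mm above the bench. Fixed; must not be touched. Origin: middle of its underside, 24 mm below its top; x across the lamp, y along the row, z up.
- seated_3: One of the three seated LED modules: same white plate with black edge, 148 (x) x 74 (y) x 24 mm, already home, its flat top flush with the rim, 60 mm above the bench. Fixed; must not be touched. Origin: middle of its underside, 24 mm below its top; x across the lamp, y along the row, z up.
- tester: Bench tester, a grey metal box 120 (x) x 180 (y) mm, top 60 mm above the bench, does not move. Origin on the bench under its middle; z up. Three black push buttons stand on its top in a row along its y, 55 mm apart, 20 mm to the -x side of the middle; their order varies.
- test_button (a joint): Press of the test button in m: 0 is up, 0.005 fully down; springs back. Takes 1.8 N to start and 4.8 N fully down; 3 mm or more counts as pressed.
- test_button_top (a point): Middle of the top of the test button: the large mushroom-headed one, round, 40 mm across, top 16 mm above the tester's top. z up. Moves with the button.
- small_button (a joint): Press of the small round button in m (0 up, 0.005 down, springs back).
- small_button_top (a point): Middle of the top of the small round button, 16 mm across, 10 mm above the tester's top. Leave alone.
- square_button (a joint): Press of the square button in m (0 up, 0.005 down, springs back).
- square_button_top (a point): Middle of the top of the square button, 18 x 18 mm, 10 mm above the tester's top. Leave alone.
- screwdriver: Loose screwdriver lying on the bench on the robot's side of the lamp, roughly along the lamp. Origin: its underside. Bystander.
- tape_roll: Loose roll of tape lying flat on the robot's side of the tester, 80 mm across, 24 mm high. Origin: centre of its underside. Bystander.
- bottle: Loose closed white bottle standing on the far right (-y) side of the tester, 56 mm across, 130 mm high. Origin: centre of its underside. Bystander.
- screw_tray: Loose grey open tray, 80 x 120 x 30 mm, beyond the lamp. Origin: centre of its underside. Bystander.

How it is judged:
By the outcome, as a careful person would: the job done as asked, in the order asked, and still so for the second after the job is handed in, with the robot touching nothing.
It also fails if it takes over 45 s, if anything falls off the work surface, if the arm or the gripper's body presses on something with over 40 N, if the wrist force passes 120 N, or if a joint passes its speed limit or range.

### The arm

A 6-joint arm with a two-finger parallel gripper is mounted at the origin on the work surface. World frame = base frame: x ahead of the robot, y to its left, z up, the work surface at z = 0. Lengths are in mm, angles in rad, forces in N, time in s.
With the tool pointing down it reaches from about 400 to 925 mm from the base axis. Payload 12.5 kg.
Tool frame: the origin (TCP) lies midway between the tips of the shut fingers; the grasp point (between the pads) lies 19 mm behind it; z points along the fingers, y is the line along which they close (so a half turn about z gives the same grasp; the last joint's range is limited). The gripper opens to 95 mm and grips with 3 to 60 N. Pads are 20 mm wide; open, the fingers measure 119 mm over their backs; the gripper's body (75 mm by 180 mm) begins 59 mm behind the grasp point.
Start: joints at [1.053, 0.491, 1.559, -0, 1.092, -0.106], TCP at [250.148, 572.776, 214.661] pointing down, gripper open.
Joint ranges: [-3.1, 3.1], [-0.84, 2.19], [0.05, 2.79], [-1.13, 4.28], [0.06, 2.93], [-2.69, 2.69]. Speed limits (rad/s): [2.22, 2.22, 2.79, 3.14, 3.14, 3.14].

### API

Orientations are given as [roll, pitch, yaw] about the fixed x, y, z axes, in that order (R = Rz(yaw) Ry(pitch) Rx(roll)).
In Python, from cell import env gives the robot as it stands.
- The arm moves only by the tool carry_out, never from a script. Its argument "series" is a list of rows, each a list of 4 numbers: the shift along the world's x, y, z normalised to -1 to 1, where 1 is 5 cm, then the turn about the world's z normalised to -1 to 1, where 1 is 6 degrees. In form: [[x, y, z, turn], ...]. A call has exactly 5 rows; each row shifts and turns the commanded pose from where the row before left it; what a row does not reach is not made up. A row lasts 1/10 s, in which the tool goes at most 50 mm and 8.59 degrees, less where a joint would pass 70% of its speed; a pose out of reach is approached as far as the arm can. A call with a number of a shift or a turn outside -1 to 1 is refused whole. A call with a gripper value outside its range is refused whole. "fingers" is the closure, from -1 (fully open) to 1 (shut), set as the call begins (left out, the last holds). The fingers move at their own pace and stop on an object; the grip force is fixed at half the most. Time passes only in rows, so rows that do not move let the fingers close, or fill a call up. It gives the time, the measured TCP pose, the force, the opening and the grip force at its end, in the units of the state.
- env.state(): the state, without advancing time (a new reading comes with each control period).
- env.read_camera(name): name is "scene" or "top"; returns the picture (480x640x3 uint8, red, green, blue); there is no depth.
- env.calibration(name): a dict with "K" (3x3 intrinsics, pixels), "pose" (4x4, takes a point from camera to world coordinates). Camera axes: x right, y down, z forward; pixel columns grow to the right and rows downward; lengths in mm; the calibration is good to about 2 mm. A picture is of the moment at which its call begins. calibration takes no time and is no camera call.
- env.job_done(): hands the job in; it is judged then, once.
Trained networks look in the newest picture that a camera, given by its name, has taken for a name from the list of things; names that differ only in an ending like _2 or _b are one class to them, and where a whole thing is asked for, a point or a joint stands for the part that bears it (a point fixed in the world has none). Each returns a list of dicts, best first, with "conf" (0 to 1); they miss things now and then, are a little off and sometimes report something else, mostly with a low value. They report only what shows in the picture. A call takes as long as a camera call.
- env.look_for(camera, label): "position" ([row, column] as shares, 0 to 1, of the picture: columns of its width, rows of its height, amid what is visible of it).
The state is a dict: "t": time; "joints": joint angles; "qvel": joint speeds; "tau": joint torques, N m; "eef_pos": TCP position; "tcp_rot": TCP orientation; "ft_force": force on the tool from outside, world axes, zero at the start; "moment": the same for the moment, N m; "opening": opening from 0.0 (shut) to 1.0 (fully open); "grip_force": force on a finger pad.
Only numpy, scipy, OpenCV 4.12 (cv2) and the standard library are available. Lean on these libraries where they do the work, as an engineer would, in place of code of your own. Each camera call takes 0.05 s, during which the arm holds its last target. There are 200 camera calls.

## Working session

There is one attempt and no reset: what is moved stays moved. The work goes in short steps, Python scripts to look and compute and a tool call to move; the robot and the scene stay as the last step left them, time stands still between calls to the robot, and variables do not carry over. Pictures are saved under pics/ and viewed, at most 10 in all, crops included, and the job is handed in when it is done.

Besides the shell and the picture viewer there is one more tool, called as name(argument=value, ...) on one line, values as JSON. carry_out: Moves the arm, as the interface text tells. Its arguments: {"type":"object","properties":{"series":{"type":"array","items":{"type":"array","items":{"type":"number","minimum":-1,"maximum":1}}},"fingers":{"type":"number"}},"required":["series"]}

```bash
mkdir -p pics
cat > h.py <<'E'
import numpy as np, cv2
from cell import env
def ray(cam,uv,z):
    c=env.calibration(cam);K=np.array(c["K"]);T=np.array(c["pose"])
    d=T[:3,:3]@np.linalg.solve(K,[uv[0],uv[1],1.]);o=T[:3,3]
    return o+d*(z-o[2])/d[2]
def proj(cam,p):
    c=env.calibration(cam);K=np.array(c["K"]);T=np.linalg.inv(np.array(c["pose"]))
    q=K@(T[:3,:3]@np.array(p,float)+T[:3,3]);return q[:2]/q[2]
E
python3 - <<'E'
from h import *
for c in("top","scene"):
    im=env.read_camera(c);cv2.imwrite(f"pics/{c}1.png",im[:,:,::-1]);print(c,np.round(env.calibration(c)["pose"],2).tolist())
    for l,z in(("loose_module_top",74),("seated_1",60),("test_button_top",76),("small_button_top",70),("square_button_top",70),("tester",60),("lamp",60),("bottle",65),("tape_roll",24)):
        for d in env.look_for(c,l)[:4]:
            r,k=d["position"];uv=(k*640,r*480);print(l,round(d["conf"],2),np.round(uv),np.round(ray(c,uv,z)))
s=env.state();print(s["t"],s["eef_pos"],s["tcp_rot"],s["ft_force"])
E
```

```text
top [[-0.02, -1.0, 0.08, 452.42], [-1.0, 0.02, 0.0, -111.41], [-0.0, -0.08, -1.0, 1269.51], [0.0, 0.0, 0.0, 1.0]]
loose_module_top 0.58 [250. 236.] [570.  46.  74.]
seated_1 0.9 [215. 237.] [571. 130.  60.]
seated_1 0.89 [150. 232.] [584. 284.  60.]
seated_1 0.61 [184. 231.] [585. 203.  60.]
test_button_top 0.74 [393. 282.] [ 458. -286.   76.]
test_button_top 0.53 [417. 275.] [ 474. -341.   76.]
small_button_top 0.43 [441. 290.] [ 438. -397.   70.]
square_button_top 0.56 [420. 285.] [ 449. -349.   70.]
tester 0.79 [414. 272.] [ 481. -338.   60.]
lamp 0.88 [118. 228.] [596. 359.  60.]
bottle 0.87 [484. 274.] [ 474. -500.   65.]
tape_roll 0.84 [418. 317.] [ 372. -351.   24.]
scene [[0.62, 0.55, -0.56, 1067.63], [0.78, -0.43, 0.45, -546.17], [0.0, -0.72, -0.7, 723.55], [0.0, 0.0, 0.0, 1.0]]
loose_module_top 0.63 [385. 210.] [580.  40.  74.]
seated_1 0.85 [440. 187.] [588. 206.  60.]
seated_1 0.75 [412. 198.] [578. 128.  60.]
seated_1 0.59 [465. 178.] [601. 278.  60.]
test_button_top 0.84 [214. 247.] [ 457. -290.   76.]
square_button_top 0.67 [188. 259.] [ 449. -342.   70.]
tester 0.95 [195. 287.] [ 507. -360.   60.]
lamp 0.62 [454. 204.] [647. 184.  60.]
bottle 0.62 [110. 319.] [ 486. -508.   65.]
bottle 0.4 [382. 211.] [570.  43.  65.]
tape_roll 0.79 [167. 241.] [ 333. -338.   24.]
1.0 [250.14339528 572.75464313 214.65384247] [ 3.14155347e+00 -6.01428510e-06  2.72974796e+00] [-0.51343718 -0.041229    0.41218738]
```

View pics/top1.png

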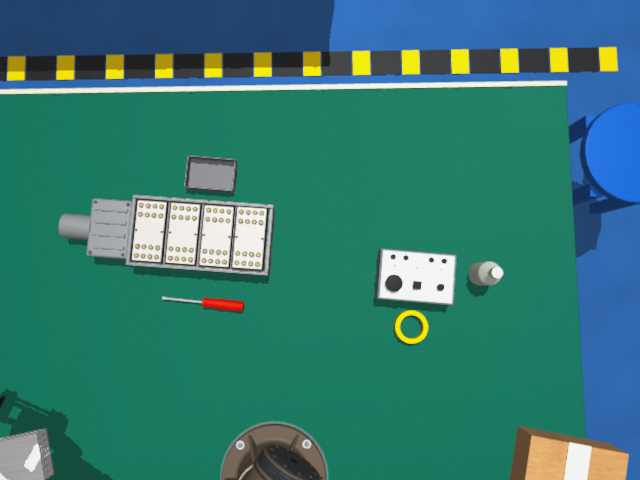

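View pics/scene1.png

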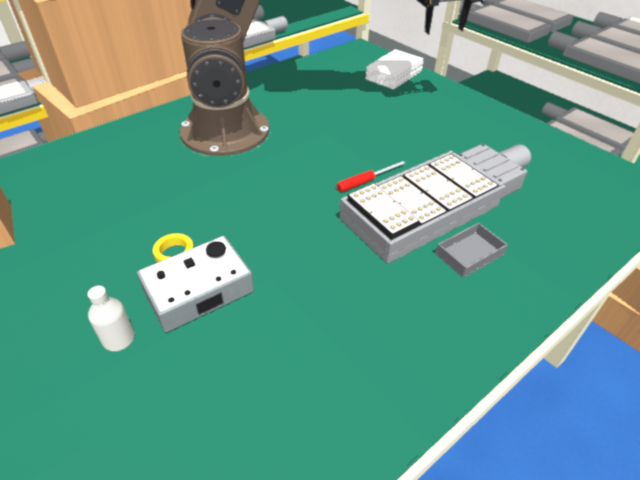

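The top view shows the lamp at about (200,235), with the rightmost module near (250,236). The tester is at (416,277), with the mushroom button at (393,283), the square at (417,285) and the small at (440,287). In the scene view the near module (385,210) hides the gap behind it, so it's probably the proud one. I'll zoom in to check.

Run:
```python
from h import *
a=cv2.imread("pics/scene1.png")[140:260,330:530];cv2.imwrite("pics/c1.png",cv2.resize(a,None,fx=4,fy=4,interpolation=2))
t=cv2.imread("pics/top1.png")
cv2.imwrite("pics/c2.png",np.hstack([cv2.resize(t[190:285,120:280],None,fx=5,fy=5,interpolation=2)]))
# white plate blobs, top view
g=cv2.inRange(t,(190,190,190),(255,255,255))[190:285,120:280]
g=cv2.morphologyEx(g,cv2.MORPH_CLOSE,np.ones((3,1),np.uint8))
for m in cv2.findContours(g,cv2.RETR_EXTERNAL,cv2.CHAIN_APPROX_NONE)[0]:
    if cv2.contourArea(m)>400:
        r=cv2.minAreaRect(m);print(np.round(np.array(r[0])+[120,190],1),np.round(r[1]),r[2],[np.round(ray("top",np.array(r[0])+[120,190],z),1).tolist() for z in(60,75)])
k=cv2.inRange(t,(0,0,0),(70,70,70))[270:300,380:450]
n,l,s,c=cv2.connectedComponentsWithStats(k)
for i in range(1,n):
    uv=c[i]+[380,270]
    if s[i][4]>20: print("btn",uv.round(1),s[i],ray("top",uv,74).round(1))
```

```text
[249.  237.7] [29. 61.] 4.969740867614746 [[566.9, 49.3, 60.0], [565.5, 47.3, 75.0]]
[215.9 237.1] [29. 63.] 5.19442892074585 [[569.6, 127.5, 60.0], [568.2, 124.6, 75.0]]
[182.2 233.3] [28. 60.] 5.710592269897461 [[579.8, 207.2, 60.0], [578.2, 203.2, 75.0]]
[148.5 230.7] [28. 60.] 5.8263421058654785 [[587.3, 287.0, 60.0], [585.6, 282.1, 75.0]]
btn [393.6 283.1] [  6   5  16  16 183] [ 454.8 -287.3   74. ]
btn [417.  284.5] [34 12  7  7 42] [ 450.7 -341.4   74. ]
btn [440.3 286.9] [58 15  6  5 24] [ 444.5 -395.2   74. ]
```

View pics/c1.png

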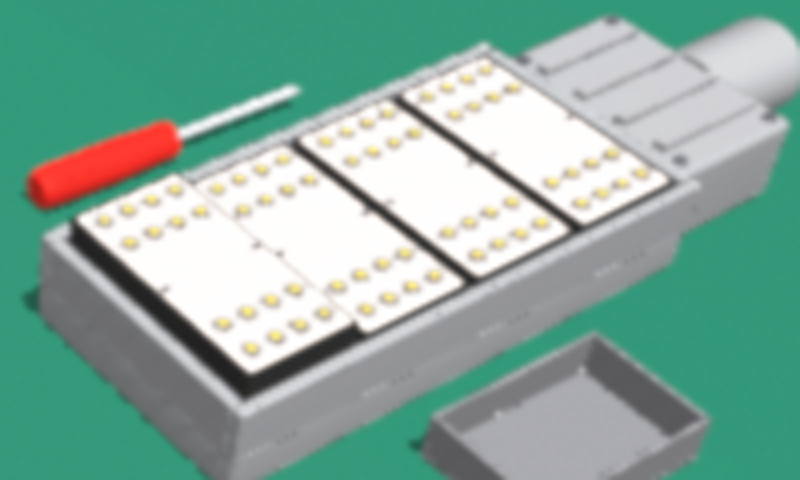

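View pics/c2.png

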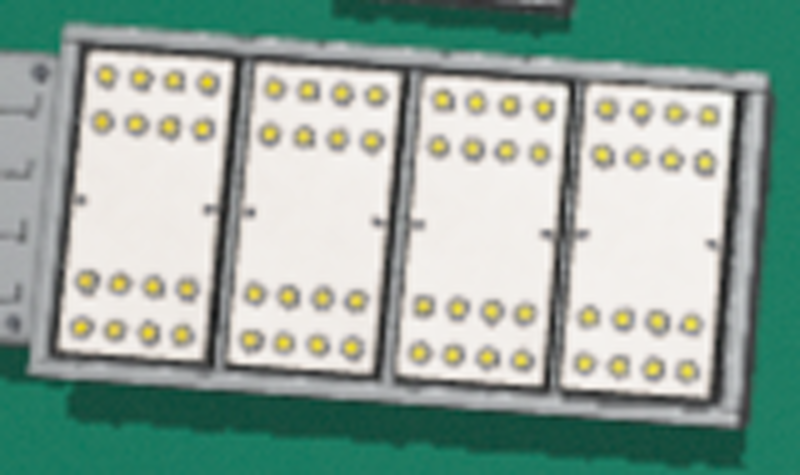

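The crop confirms it: the module at the end away from the spigot is proud, centred at about (566, 47). The mushroom button is at about (455, -287). I'll shut the fingers and move over the module.

carry_out(series=[[0.42, -0.7, 0, 0], [0.42, -0.7, 0, 0], [0.42, -0.7, 0, 0], [0.42, -0.7, 0, 0], [0.42, -0.7, 0, 0]], fingers=1)

```text
t: 1.5
eef_pos: [355.7, 396.4, 214.8]
tcp_rot: [3.141, 0.0, 2.73]
ft_force: [1.1, 0.6, -0.1]
opening: 0.635
grip_force: 0.0
```

carry_out(series=[[0.42, -0.7, 0, 0], [0.42, -0.7, 0, 0], [0.42, -0.7, 0, 0], [0.42, -0.7, 0, 0], [0.42, -0.7, 0, 0]])

```text
t: 2.0
eef_pos: [460.8, 221.2, 214.9]
tcp_rot: [3.141, 0.0, 2.73]
ft_force: [0.1, 0.3, 0.6]
opening: 0.217
grip_force: 0.0
```

carry_out(series=[[0.42, -0.7, 0, 0], [0.42, -0.7, 0, 0], [0.42, -0.7, 0, 0], [0.42, -0.7, 0, 0], [0, 0, 0, 0]])

```text
t: 2.5
eef_pos: [546.2, 79.3, 214.5]
tcp_rot: [-3.142, 0.001, 2.726]
ft_force: [-0.0, 0.4, 0.2]
opening: 0.004
grip_force: 0.0
```

carry_out(series=[[0.4, -0.64, 0, 0], [0, 0, -0.8, 0], [0, 0, -0.8, 0], [0, 0, -0.8, 0], [0, 0, 0, 0]])

```text
t: 3.0
eef_pos: [561.7, 51.3, 90.8]
tcp_rot: [-3.139, -0.007, 2.73]
ft_force: [-0.3, 0.2, 0.6]
opening: 0.001
grip_force: 0.0
```

Run:
```python
from h import *
a=env.read_camera("scene")[:,:,::-1][120:270,310:510];b=env.read_camera("top")[:,:,::-1][170:320,150:350]
cv2.imwrite("pics/c3.png",np.hstack([cv2.resize(i,None,fx=2,fy=2,interpolation=2) for i in(a,b)]))
s=env.state();print(s["t"],s["eef_pos"],s["ft_force"],s["opening"])
```

```text
3.1 [564.22937145  51.21211502  95.29474553] [0.58680913 0.66675224 0.69121283] 0.007492604667387665
```

View pics/c3.png

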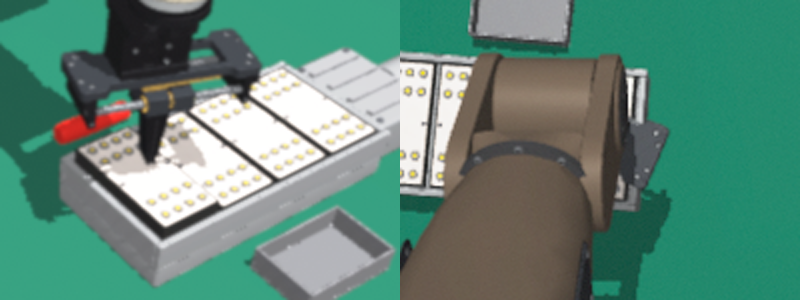

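The shut fingertips are over the bare middle of the proud module, at about (150,160) in the left panel. I'll push down slowly.

carry_out(series=[[0.04, -0.08, -0.1, 0], [0, 0, -0.1, 0], [0, 0, -0.1, 0], [0, 0, -0.06, 0], [0, 0, -0.06, 0]])

```text
t: 3.6
eef_pos: [566.2, 46.8, 73.6]
tcp_rot: [3.141, 0.0, 2.73]
ft_force: [-0.9, 0.5, 0.3]
opening: 0.007
grip_force: 0.0
```

carry_out(series=[[0, 0, -0.06, 0], [0, 0, -0.06, 0], [0, 0, -0.04, 0], [0, 0, -0.04, 0], [0, 0, 0, 0]])

```text
t: 4.1
eef_pos: [566.2, 46.8, 63.5]
tcp_rot: [3.141, 0.0, 2.73]
ft_force: [0.6, -0.3, 0.0]
opening: 0.01
grip_force: 0.1
```

carry_out(series=[[0, 0, -0.02, 0], [0, 0, -0.02, 0], [0, 0, -0.02, 0], [0, 0, -0.02, 0], [0, 0, 0, 0]])

```text
t: 4.6
eef_pos: [566.2, 46.8, 60.1]
tcp_rot: [3.141, 0.0, 2.73]
ft_force: [-2.9, -0.3, 8.8]
opening: 0.003
grip_force: 4.4
```

Run:
```python
from h import *
a=env.read_camera("scene")[:,:,::-1][140:260,320:480]
cv2.imwrite("pics/c4.png",cv2.resize(a,None,fx=5,fy=5,interpolation=2))
s=env.state();print(s["t"],s["eef_pos"],s["ft_force"],s["opening"])
```

```text
4.65 [566.17886159  46.79423815  60.11164256] [-2.90795354  0.16554528  8.81421643] 0.006764120275293116
```

View pics/c4.png

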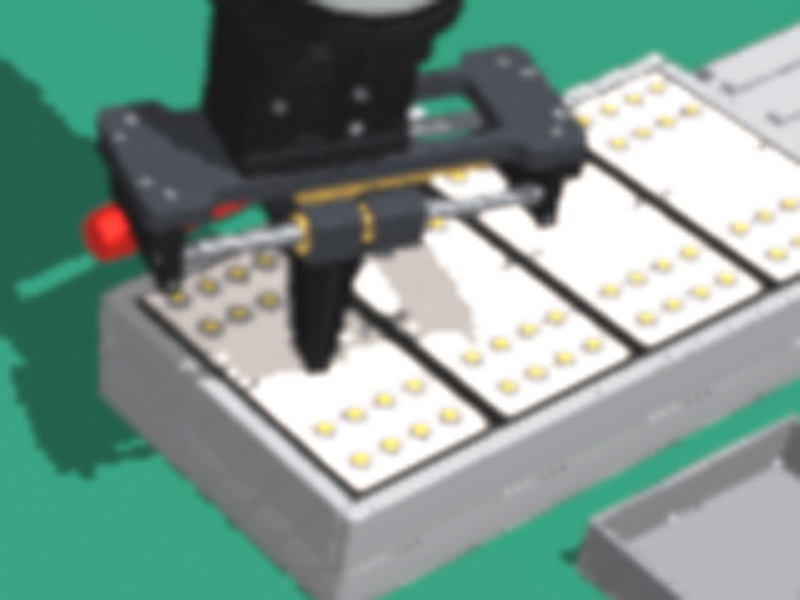

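The gap to its neighbour now shows at (430,360) and the black side is gone, so the module looks home. I'll push slightly more to confirm the firm stop.

carry_out(series=[[0, 0, -0.02, 0], [0, 0, -0.02, 0], [0, 0, 0, 0], [0, 0, 0, 0], [0, 0, 0, 0]])

```text
t: 5.15
eef_pos: [566.3, 46.8, 59.7]
tcp_rot: [3.141, 0.001, 2.73]
ft_force: [-7.9, -0.6, 28.3]
opening: 0.005
grip_force: 14.2
```

Firm stop: 28 N with almost no travel. I'll lift straight up and move over to the button.

carry_out(series=[[0, 0, 0.1, 0], [0, 0, 0.4, 0], [0, 0, 0.6, 0], [0, 0, 0.9, 0], [0, 0, 0, 0]])

```text
t: 5.65
eef_pos: [568.3, 46.8, 162.4]
tcp_rot: [3.139, 0.007, 2.73]
ft_force: [1.1, 0.2, 0.2]
opening: 0.005
grip_force: 0.0
```

carry_out(series=[[-0.22, -0.66, 0, 0], [-0.22, -0.66, 0, 0], [-0.22, -0.66, 0, 0], [-0.22, -0.66, 0, 0], [-0.22, -0.66, 0, 0]])

```text
t: 6.15
eef_pos: [510.5, -119.4, 157.1]
tcp_rot: [3.142, -0.0, 2.73]
ft_force: [0.5, -0.5, -0.3]
opening: 0.004
grip_force: 0.0
```

carry_out(series=[[-0.22, -0.66, 0, 0], [-0.22, -0.66, 0, 0], [-0.22, -0.66, 0, 0], [-0.22, -0.66, 0, 0], [-0.22, -0.66, 0, 0]])

```text
t: 6.65
eef_pos: [455.4, -284.5, 157.0]
tcp_rot: [3.141, -0.0, 2.73]
ft_force: [0.2, -0.2, 0.3]
opening: 0.004
grip_force: 0.0
```

carry_out(series=[[0, 0, -0.3, 0], [0, 0, -0.3, 0], [0, 0, -0.2, 0], [0, 0, 0, 0], [0, 0, 0, 0]])

```text
t: 7.15
eef_pos: [456.3, -283.1, 117.7]
tcp_rot: [3.141, -0.0, 2.73]
ft_force: [0.3, -1.4, -0.2]
opening: 0.008
grip_force: 0.0
```

Run:
```python
from h import *
a=env.read_camera("scene")[:,:,::-1]
b=env.read_camera("top")[:,:,::-1]
cv2.imwrite("pics/c5.png",np.hstack([cv2.resize(a[200:350,120:280],None,fx=2.5,fy=2.5,interpolation=2),cv2.resize(a[140:290,330:490],None,fx=2.5,fy=2.5,interpolation=2)]))
s=env.state();print(s["t"],s["eef_pos"],s["ft_force"],s["opening"])
p=s["eef_pos"];print(proj("scene",p),proj("scene",[455,-287,76]))
print([(d["conf"],np.array(d["position"])[::-1]*[640,480]) for d in env.look_for("scene","test_button_top")])
```

```text
7.25 [ 456.49174003 -283.2093037   118.17113498] [-0.05732438  0.05284729  0.1691625 ] 0.006091027303619803
[213.9677377  229.29461546] [214.84590365 245.91016079]
[(0.53, array([215.424, 247.776])), (0.15, array([168. , 242.4]))]
```

View pics/c5.png

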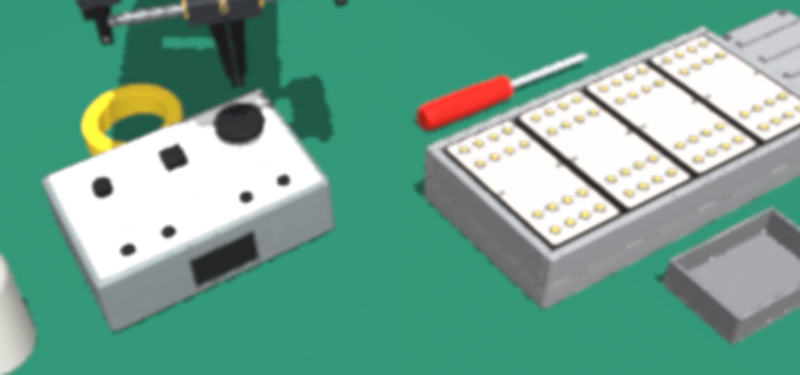

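The module stays flush with the others. The fingertips are above the mushroom button, which is at (240,122) in the left panel. Now I'll press it.

carry_out(series=[[-0.02, -0.08, -0.2, 0], [0, 0, -0.3, 0], [0, 0, -0.2, 0], [0, 0, -0.06, 0], [0, 0, 0, 0]])

```text
t: 7.8
eef_pos: [455.0, -287.1, 79.2]
tcp_rot: [3.141, -0.001, 2.73]
ft_force: [0.2, -0.4, -0.4]
opening: 0.004
grip_force: 0.0
```

carry_out(series=[[0, 0, -0.04, 0], [0, 0, -0.04, 0], [0, 0, -0.04, 0], [0, 0, -0.04, 0], [0, 0, 0, 0]])

```text
t: 8.3
eef_pos: [455.4, -287.4, 71.8]
tcp_rot: [-3.142, 0.001, 2.73]
ft_force: [0.6, -0.1, 4.6]
opening: 0.0
grip_force: 2.2
```

The button is pressed about 4 mm at 4.6 N. I'll withdraw straight up.

carry_out(series=[[0, 0, 0.06, 0], [0, 0, 0.1, 0], [0, 0, 0.4, 0], [0, 0, 0.8, 0], [0, 0, 0.8, 0]])

```text
t: 8.8
eef_pos: [454.6, -286.8, 180.7]
tcp_rot: [3.141, -0.002, 2.73]
ft_force: [0.8, -0.1, -0.4]
opening: 0.004
grip_force: 0.0
```

carry_out(series=[[0, 0, 0.4, 0], [0, 0, 0.2, 0], [0, 0, 0, 0], [0, 0, 0, 0], [0, 0, 0, 0]])

```text
t: 9.3
eef_pos: [454.7, -286.9, 208.3]
tcp_rot: [3.141, -0.002, 2.73]
ft_force: [-0.4, 0.6, 0.1]
opening: 0.003
grip_force: 0.0
```

Run:
```python
from h import *
cv2.imwrite("pics/end.png",env.read_camera("scene")[:,:,::-1])
s=env.state();print(s["t"],s["eef_pos"],s["ft_force"])
```

```text
9.35 [ 454.80623136 -286.97448926  208.38979143] [-0.60635236 -0.21118796 -0.31993808]
```

View pics/end.png

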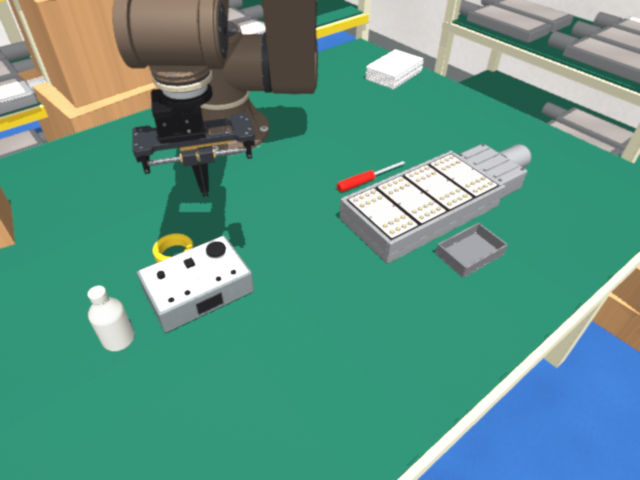

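The modules are all flush (385,210), the button is back up (215,250), nothing loose has moved and the arm is clear.

```bash
python3 -c "
from cell import env
print(env.job_done())"
```

```text
the job is handed in; nothing more can be done
None
```

The proud LED module is pushed fully home and flush, the mushroom test button was pressed and sprang back, and the arm is withdrawn with the loose items where they were; the job is handed in, but no verdict was returned.

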